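# Bench-test a row of battery cells in the V-trough tester

## Robot

A 7-joint arm with a two-finger parallel gripper is mounted at the origin on the work surface. World frame = base frame: x ahead of the robot, y to its left, z up, the work surface at z = 0. Lengths are in m, angles in rad, forces in N, time in s.
With the tool pointing down it reaches from about 0.4 to 0.85 m from the base axis. Payload 6.9 kg.
Tool frame: the origin (TCP) lies between the finger pads; the fingertips stand 17 mm ahead of it and the grasp point (between the pads) lies 2 mm behind it; z points along the fingers, y is the line along which they close (so a half turn about z gives the same grasp; the last joint's range is limited). The gripper opens to 85 mm and grips with 20 to 120 N. Pads are 22 mm wide; open, the fingers measure 114 mm over their backs; the gripper's body (76 mm by 85 mm) begins 54 mm behind the grasp point. The pads swing forward as they close: fully open they stand 13 mm farther back than shut.
Start: joints at [-1.062, 0.507, -0.238, 1.5, 0.126, 1.149, -0.155], TCP at [0.245, 0.575, 0.248] pointing down, gripper open.
Joint ranges: [-3.08, 3.08], [-0.24, 2.05], [-1.43, 1.35], [0, 2.5], [-1.52, 4.66], [0.17, 1.96], [-2.89, 2.89]. Speed limits (rad/s): [2.39, 2.39, 3.14, 3.14, 3.14, 3.14, 3.14].

## Interface

Orientations are given as [roll, pitch, yaw] about the fixed x, y, z axes, in that order (R = Rz(yaw) Ry(pitch) Rx(roll)).
In Python, from cell import robot gives the robot as it stands.
- The arm moves only by the tool arm_command, never from a script. Its argument "series" is one flat list of numbers, 4 for each row, row after row: the shift along the world's x, y, z in cm, then the turn about the world's z in rad. In form: [dx, dy, dz, spin, dx, dy, dz, spin, ...]. A call has 1 to 5 rows; each row is the pose to reach, as a shift and turn from the pose commanded when the call began; what a row does not reach only later rows make up. A row lasts 1/10 s, in which the tool goes at most 50 mm and 8.59 degrees, less where a joint would pass 70% of its speed; a pose out of reach is approached as far as the arm can. A call with a gripper value outside its range is refused whole. "gripper" is the opening, from 0 (shut) to 1 (fully open), set as the call begins (left out, the last holds). The fingers move at their own pace and stop on an object; "squeeze" is the grip in N (left out, the last holds). Time passes only in rows, so rows that repeat a pose let the fingers close. It gives the time, the measured TCP pose, the force, the opening and the grip force at its end, in the units of the state.
- robot.get_obs(): the state, without advancing time (a new reading comes with each control period).
- robot.snapshot(name): name is "side" or "top" or "wrist"; returns (picture, depth): 420x560x3 uint8, blue, green, red; 420x560 float32, m along the optical axis (not along the pixel's ray), 0 where there is no reading.
- robot.camera_info(name): a dict with "fx", "fy", "cx", "cy" (pixels), "k1" (the pictures are not rectified: a ray, as slopes to the right and down, at radius r is drawn at 1 + k1 r^2 times it, then the intrinsics apply), "cam_to_world" (4x4, takes a point from camera to world coordinates). Camera axes: x right, y up, looking along -z (the intrinsics and any distortion apply to the point x, -y, -z); pixel columns grow to the right and rows downward; lengths in m; the calibration is good to about 2 mm. A picture is of the moment at which its call begins: read the wrist's pose just before it. camera_info takes no time and is no camera call; for the wrist camera it gives the pose at the moment of the call.
- robot.job_done(): hands the job in; it is judged then, once.
Trained networks look in the newest picture that a camera, given by its name, has taken for a name from the list of things; names that differ only in an ending like _2 or _b are one class to them, and where a whole thing is asked for, a point or a joint stands for the part that bears it (a point fixed in the world has none). Each returns a list of dicts, best first, with "conf" (0 to 1); they miss things now and then, are a little off and sometimes report something else, mostly with a low value. They report only what shows in the picture. A call takes as long as a camera call. They do not tell look-alikes from the thing itself.
- robot.look_for(camera, name): "box" ([left, top, width, height] in pixels, round what is visible of it).
- robot.trace(camera, name): "region" (420x560 bool, what is visible of it) and "box" ([left, top, width, height] in pixels, round what is visible of it).
The state is a dict: "clock": time; "qpos": joint angles; "qvel": joint speeds; "effort": joint torques, N m; "eef_pos": TCP position; "tcp_rot": TCP orientation; "contact_force": force on the tool from outside, world axes, zero at the start; "moment": the same for the moment, N m; "gripper_width": opening from 0.0 (shut) to 1.0 (fully open); "finger_force": force on a finger pad.
Only numpy, scipy, OpenCV 4.12 (cv2) and the standard library are available. Lean on these libraries where they do the work, as an engineer would, in place of code of your own. Each camera call takes 0.05 s, during which the arm holds its last target. There are 200 camera calls.

## Task

Raise the contact foot fully, put all the battery cells lying about on the bench into the V-trough so that they slide down into one line against the stop and each other, button ends pointing down the slope to the stop, and lower the foot fully onto the row. Then push the test box's spring slide switch to its end, hold it there for about two seconds and let go so that it snaps home by itself. Finally raise the foot fully again and leave it up, and lay all the cells flat in the white tray, none on top of another, disturbing nothing else on the bench.

Things in the scene. Friction and masses are not known exactly. Their poses are not given: they have to be found in the camera images.
- cell0_mid (a point): Battery cell, a plain round D-size cell 34 mm in diameter, 62 mm long, 0.14 kg, dark sleeve with a copper-coloured band at the button end, lying on the bench. This point is its centre; its x axis runs along the cell towards the button end. May be absent (None).
- cell0_button (a point): Outer face of the small 11 mm button at the plus end of the cell of cell0_mid, on its axis, 31 mm from the centre
- cell0_flat (a point): Centre of the flat (minus) end face of the same cell, 31 mm from its centre on the other side
- cell0: The same cell; the origin lies on its skin, so use cell0_mid instead
- cell1_mid (a point): Battery cell, a plain round D-size cell 34 mm in diameter, 62 mm long, 0.14 kg, dark sleeve with a copper-coloured band at the button end, lying on the bench. This point is its centre; its x axis runs along the cell towards the button end. May be absent (None).
- cell1_button (a point): Outer face of the small 11 mm button at the plus end of the cell of cell1_mid, on its axis, 31 mm from the centre
- cell1_flat (a point): Centre of the flat (minus) end face of the same cell, 31 mm from its centre on the other side
- cell1: The same cell; the origin lies on its skin, so use cell1_mid instead
- cell2_mid (a point): Battery cell, a plain round D-size cell 34 mm in diameter, 62 mm long, 0.14 kg, dark sleeve with a copper-coloured band at the button end, lying on the bench. This point is its centre; its x axis runs along the cell towards the button end. May be absent (None).
- cell2_button (a point): Outer face of the small 11 mm button at the plus end of the cell of cell2_mid, on its axis, 31 mm from the centre
- cell2_flat (a point): Centre of the flat (minus) end face of the same cell, 31 mm from its centre on the other side
- cell2: The same cell; the origin lies on its skin, so use cell2_mid instead
- trough: Polished steel V-trough, 245 mm long, walls 45 degrees each side, 16 mm high, sloping at 18 degrees; cells slide down it by themselves to the upright stop plate at its low end. Origin on the fold at the stop; x up along the fold, z square to the fold and up, y across. Seated cells stand proud of the walls: centre at z = 24 mm, the lowest at x = 31 mm, each next one 62 mm farther.
- fixture: Base of the trough and its head, a plate 360 x 70 x 8 mm, fixed to the bench. Origin on the bench right under the trough's low end, 55 mm below the trough's origin; x points level towards the trough's high end, z up. The head stands at x = -40 mm.
- foot (a joint): Angle of the pivoting contact foot on the head, rad: 0 = lowered, its rubber pad lying on the lowest cell; 1.4 = fully raised, clear of the cells. It stays where it is left (about 2 N at its bar moves it). Pivot: a level axis across the fixture at the fixture's x = -40 mm, z = 90 mm. Foot and handle are one bent lever.
- foot_bar (a point): Centre of the cross bar (48 mm long across the fixture, 12 mm in diameter) at the end of the foot's handle, 90 mm from the pivot. Lowered, the handle rises at 50 degrees, leaning over the trough; pushing the bar away from the trough, over the top and past the head raises the foot; pushing it back lowers it.
- testbox: Grey test box 100 (x) x 170 (y) x 50 mm high, fixed to the bench, with the slide switch on its top; origin in the middle of its underside.
- slider (a joint): Travel of the spring-return slide switch on the test box, m: 0 = home, 0.050 = its end. It slides towards the test box's +y and springs back when let go: 2.4 N at home, 6.4 N at the end.
- slider_knob (a point): Centre of the switch's black upright knob, 34 mm (box's x) x 14 mm (box's y) x 36 mm high; its top is 18 mm above this point, the box's top 20 mm below it.
- tray: Loose white plastic tray 130 (x) x 190 (y) x 32 mm high, 4 mm walls and floor, for the tested cells; origin in the middle of its underside; 0.45 kg.
- multimeter: Bystander: red multimeter 85 x 175 x 38 mm, lying on the bench
- spool: Bystander: solder spool, 60 mm in diameter, 42 mm high
- screwdriver: Bystander: screwdriver 190 mm long; origin under its middle
Mind the look-alikes: they are no part of the job. Several things have the shape of the tray; the one meant has the colours described above.

How it is judged:
By the outcome, as a careful person would: the job done as asked, in the order asked, and still so for the second after the job is handed in, with the robot touching nothing.
Of cell0, cell1, cell2 only 2 to 3 are there at a start; the rules pass over those that are not, and their reading is None.
At some moment in a run one of tray may be knocked a few centimetres aside while the robot is not near it.
It also fails if it takes over 210 s, if anything falls off the work surface, if the arm or the gripper's body presses on something with over 40 N, if the wrist force passes 120 N, or if a joint passes its speed limit or range.

## Working session

There is one attempt and no reset: what is moved stays moved. The work goes in short steps, Python scripts to look and compute and a tool call to move; the robot and the scene stay as the last step left them, time stands still between calls to the robot, and variables do not carry over. Pictures are saved under pics/ and viewed, at most 14 in all, crops included, and the job is handed in when it is done.

Besides the shell and the picture viewer there is one more tool, called after "Emit:" as name(argument=value, ...), one argument or row to a line, values as JSON. arm_command: Moves the arm, as the interface text tells. Its arguments: {"type":"object","properties":{"series":{"type":"array"},"gripper":{"type":"number"},"squeeze":{"type":"number"}},"required":["series"]}

```bash
ls; mkdir -p pics; cat > h.py <<'E'
import numpy as np, cv2
from cell import robot
def snap(n,save=None):
    im,d=robot.snapshot(n); im=np.array(im); 
    if save: cv2.imwrite('pics/'+save+'.png',im)
    return im,d
def unproj(n,u,v,d,ci=None):
    ci=ci or robot.camera_info(n)
    K=np.array([[ci['fx'],0,ci['cx']],[0,ci['fy'],ci['cy']],[0,0,1.]])
    p=cv2.undistortPoints(np.stack([np.ravel(u),np.ravel(v)],1).astype(float).reshape(-1,1,2),K,np.array([ci['k1'],0,0,0.]))[:,0]
    d=np.ravel(d); P=np.stack([p[:,0]*d,-p[:,1]*d,-d,np.ones(len(d))],1)
    return (P@np.array(ci['cam_to_world']).T)[:,:3]
def cloud(n,d,mask=None,ci=None):
    m=(d>0) if mask is None else (mask&(d>0))
    v,u=np.nonzero(m); return unproj(n,u,v,d[m],ci)
E
python3 - <<'E'
from h import *
print(robot.get_obs())
for n in ('top','side','wrist'):
    ci=robot.camera_info(n); print(n,ci)
    im,d=snap(n,n+'0'); 
    for k in ['cell0','trough','foot','testbox','slider_knob','tray','multimeter','spool','screwdriver','foot_bar','cell0_button']:
        if n!='wrist': print(n,k,[(round(float(r['conf']),2),[int(x) for x in r['box']]) for r in robot.look_for(n,k)][:5])
E
```

```text
pics
{'clock': 0.0, 'qpos': array([-1.06251174,  0.50832886, -0.2375574 ,  1.50112755,  0.12568804,
        1.14889532, -0.15480064]), 'qvel': array([ 0.00034528,  0.00159501, -0.00224658,  0.00020249,  0.00042904,
        0.00134312,  0.00123371]), 'effort': array([-3.92011407e-04, -6.20597792e+01, -2.18605176e+00, -2.49648392e+01,
        1.28410268e-02,  1.22223201e-02,  1.26854704e-05]), 'eef_pos': array([0.24485587, 0.57452943, 0.24743817]), 'tcp_rot': array([-3.13982321e+00,  6.83454360e-06,  2.73884773e+00]), 'contact_force': array([-0.06520857, -0.10597539, -0.33063971]), 'moment': array([ 0.0147759 ,  0.00019141, -0.03405896]), 'finger_force': 0.0, 'gripper_width': 1.0029305606822894}
top {'fx': 397.63229495489065, 'fy': 397.63229495489065, 'cx': 278.1759360835553, 'cy': 204.37614858520982, 'k1': -0.058940448408061195, 'cam_to_world': array([[ 0.01250689,  0.9946148 , -0.10288334,  0.38170903],
       [-0.99989382,  0.01167065, -0.00872603, -0.0186689 ],
       [-0.00747833,  0.10298155,  0.99465515,  1.1320807 ],
       [ 0.        ,  0.        ,  0.        ,  1.        ]])
[... 1660 characters left out ...]
120, 51, 28])]
side spool [(0.9, [385, 321, 25, 30]), (0.69, [234, 162, 8, 15]), (0.38, [308, 293, 20, 13]), (0.37, [244, 179, 15, 19])]
side screwdriver [(0.62, [336, 159, 28, 38]), (0.2, [242, 121, 50, 26])]
side foot_bar [(0.73, [346, 191, 21, 36])]
side cell0_button [(0.51, [246, 182, 12, 16])]
wrist {'fx': 310.69985617195846, 'fy': 310.69985617195846, 'cx': 279.4259130544706, 'cy': 206.93390502299013, 'k1': -0.023044400888618387, 'cam_to_world': array([[ 0.39129341, -0.87705196, -0.27869217,  0.1739264 ],
       [ 0.92026507,  0.37249472,  0.11983271,  0.60510201],
       [-0.00128815, -0.30336042,  0.95287502,  0.37310485],
       [ 0.        ,  0.        ,  0.        ,  1.        ]])}
```

```bash
python3 - <<'E'
import cv2
im=cv2.imread('pics/top0.png'); cv2.imwrite('pics/top0c.png',cv2.resize(im[90:390,80:460],None,fx=2.0,fy=2.0,interpolation=cv2.INTER_CUBIC))
E
```

```text
(no output)
```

View pics/top0c.png

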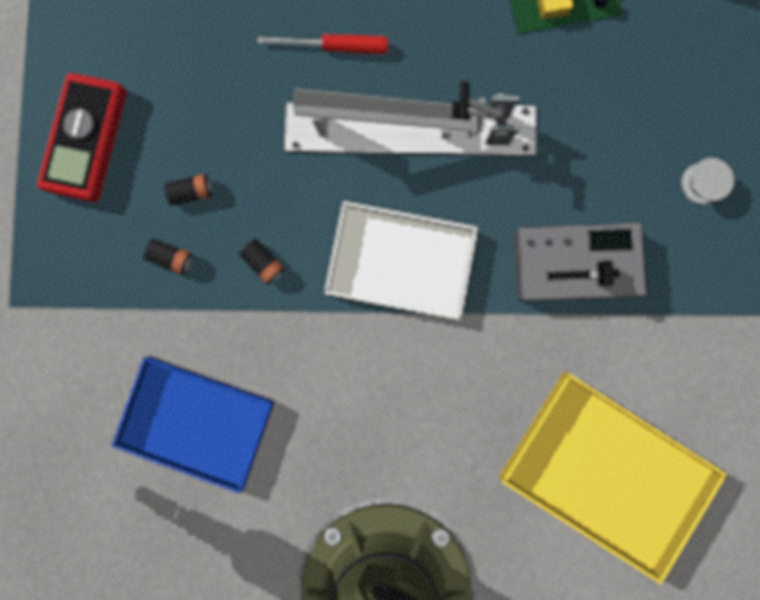

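View pics/side0.png

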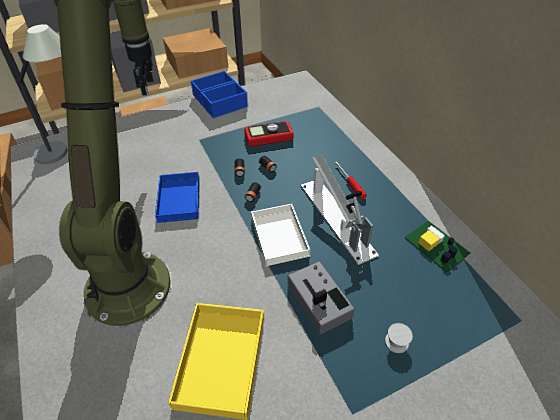

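The top crop shows three cells at crop (188,189), (168,256) and (262,261). The foot's bar is at about (462,95) and the trough's low end is on the right. There are three trays: white (400,260), blue (190,425) and yellow (610,475). The white one fits the description. Next I measure.

```bash
cat >> h.py <<'E'
def rect(P):
    (c,s,a)=cv2.minAreaRect((P[:,:2]*1000).astype(np.float32)); b=cv2.boxPoints((c,s,a)); 
    e=max((b[1]-b[0],b[2]-b[1]),key=np.linalg.norm); return np.round(c,1),np.round(sorted(s),1),round(float(np.degrees(np.arctan2(e[1],e[0]))),1)
E
python3 - <<'E'
from h import *
for n in ('top','side'):
    im,d=snap(n)
    for k in ['cell0','trough','fixture','foot','foot_bar','testbox','slider_knob','tray','spool']:
        for r in robot.trace(n,k)[:4]:
            if r['conf']<.4: continue
            P=cloud(n,d,np.array(r['region'],bool))
            if len(P)<8: continue
            q=np.percentile(P[:,2],[5,50,95]).round(3)
            print(n,k,round(float(r['conf']),2),[int(x) for x in r['box']],len(P),'mean',P.mean(0).round(3),'z',q,'rect',rect(P))
im,d=snap('top'); P=cloud('top',d); 
# fixture area
ci=robot.camera_info('top')
m=(P[:,1]>-.2)&(P[:,1]<.25)&(P[:,0]>.5)&(P[:,0]<.72)&(P[:,2]>.02)
Q=P[m]
for y in np.arange(-.16,.2,.02):
    s=Q[abs(Q[:,1]-y)<.01]
    if len(s): print(round(y,2),len(s),'x',s[:,0].min().round(3),s[:,0].max().round(3),'z',np.percentile(s[:,2],[0,10,50,90,100]).round(3), 'xtop',s[s[:,2].argmax()].round(3))
E
```

```text
top cell0 0.86 [152, 210, 25, 16] 267 mean [0.454 0.311 0.031] z [0.021 0.032 0.037] rect (array([454.5, 313. ]), array([33.1, 63.6]), 69.3)
top cell0 0.72 [164, 177, 23, 14] 275 mean [0.549 0.286 0.03 ] z [0.019 0.032 0.036] rect (array([549.6, 288.5]), array([34.6, 63.1]), -77.9)
top cell0 0.65 [198, 209, 24, 22] 294 mean [0.447 0.179 0.028] z [0.002 0.031 0.036] rect (array([447.2, 181. ]), array([36.3, 62.1]), 46.8)
top trough 0.61 [162, 178, 22, 15] 287 mean [0.549 0.286 0.029] z [0.015 0.032 0.036] rect (array([552.1, 289.2]), array([39.3, 63.3]), -76.7)
top fixture 0.9 [220, 131, 127, 34] 3500 mean [ 0.638 -0.024  0.056] z [0.006 0.014 0.138] rect (array([654.5, -27.2]), array([ 91.4, 360.8]), 89.7)
top fixture 0.65 [304, 130, 27, 23] 307 mean [ 0.644 -0.112  0.129] z [0.092 0.12  0.17 ] rect (array([ 657.3, -115.6]), array([66. , 75.3]), -81.5)
top foot 0.84 [304, 131, 26, 19] 290 mean [ 0.644 -0.112  0.131] z [0.095 0.122 0.17 ] rect (array([ 643.3, -117.9]), array([64.2, 75.5]), 66.6)
top foot_bar 0.71 [308, 131, 27, 22] 250 mean [ 0.643 -0.113  0.134] z [0.096 0.124 0.17 ]
[... 3690 characters left out ...]
86 0.094 0.098] xtop [ 0.629 -0.037  0.098]
-0.02 108 x 0.513 0.662 z [0.022 0.033 0.093 0.101 0.105] xtop [ 0.63  -0.018  0.105]
-0.0 115 x 0.516 0.663 z [0.025 0.035 0.099 0.107 0.111] xtop [0.66  0.009 0.111]
0.02 118 x 0.52 0.663 z [0.021 0.036 0.105 0.113 0.12 ] xtop [0.657 0.029 0.12 ]
0.04 109 x 0.524 0.663 z [0.024 0.034 0.113 0.12  0.125] xtop [0.629 0.049 0.125]
0.06 136 x 0.501 0.663 z [0.021 0.031 0.117 0.127 0.13 ] xtop [0.657 0.063 0.13 ]
0.08 107 x 0.628 0.663 z [0.114 0.118 0.127 0.133 0.138] xtop [0.628 0.089 0.138]
0.1 166 x 0.628 0.663 z [0.023 0.05  0.128 0.139 0.144] xtop [0.661 0.108 0.144]
0.12 76 x 0.629 0.664 z [0.128 0.131 0.138 0.145 0.146] xtop [0.663 0.12  0.146]
```

Emit:
arm_command(
  series=[4,-5,1,-0.15,8,-10,2,-0.3,12,-15,2,-0.45,16,-20,2,-0.6,20,-25,2,-0.75],
  gripper=0,
)

```text
clock: 2.8
eef_pos: [0.4014, 0.3792, 0.2681]
tcp_rot: [3.141, -0.0, 1.983]
contact_force: [0.1, 1.4, 0.0]
gripper_width: 0.145
finger_force: 0.0
```

Emit:
arm_command(
  series=[4,-5,0,-0.15,8,-10,0,-0.3,12,-15,0,-0.418,16,-20,0,-0.418,20,-25,0,-0.418],
)

```text
clock: 3.3
eef_pos: [0.5575, 0.1841, 0.2679]
tcp_rot: [3.141, -0.0, 1.571]
contact_force: [0.2, 0.6, -0.5]
gripper_width: -0.002
finger_force: 0.0
```

Emit:
arm_command(
  series=[0,-3,0,0,0,-7.5,0,0,0,-7.5,0,0,0,-7.5,0,0],
)

```text
clock: 3.7
eef_pos: [0.5567, 0.1092, 0.2679]
tcp_rot: [3.141, -0.0, 1.568]
contact_force: [0.2, 1.3, -0.3]
gripper_width: -0.0
finger_force: 0.0
```

Emit:
arm_command(
  series=[3,-4,0,0,6,-8,0,0,8.8,-11,0,0,8.8,-11,0,0],
)

```text
clock: 4.1
eef_pos: [0.6471, -0.0042, 0.2667]
tcp_rot: [3.141, 0.003, 1.566]
contact_force: [0.3, -0.0, -0.7]
gripper_width: 0.001
finger_force: 0.0
```

```bash
python3 - <<'E'
from h import *
ci=robot.camera_info('wrist'); im,d=snap('wrist','w1'); print(robot.get_obs()['eef_pos'],ci['cam_to_world'].round(3))
P=cloud('wrist',d,None,ci)
Q=P[(abs(P[:,0]-.645)<.06)&(P[:,2]>.02)&(P[:,1]<.13)]
for y in np.arange(-.2,.13,.02):
    s=Q[(abs(Q[:,1]-y)<.004)]
    if len(s)>5:
        t=s[s[:,2]<.17]; k=t[:,2]>t[:,2].max()-.006
        print(round(y,2),len(s),'zmax',s[:,2].max().round(3),s[s[:,2].argmax()].round(3),'edges',t[k,0].min().round(4),t[k,0].max().round(4))
for k in ['foot_bar','trough']:
    for r in robot.trace('wrist',k)[:2]:
        p=cloud('wrist',d,np.array(r['region'],bool),ci); print(k,r['conf'],r['box'],p.mean(0).round(3) if len(p) else 0)
E
```

```text
[ 0.64563693 -0.00081422  0.26668205] [[ 1.     0.004  0.002  0.648]
 [-0.004  0.951  0.308  0.074]
 [-0.    -0.308  0.951  0.391]
 [ 0.     0.     0.     1.   ]]
-0.08 127 zmax 0.081 [ 0.63  -0.077  0.081] edges 0.6287 0.6633
-0.06 190 zmax 0.087 [ 0.662 -0.059  0.087] edges 0.6284 0.6629
-0.04 217 zmax 0.094 [ 0.661 -0.037  0.094] edges 0.6281 0.6634
-0.02 246 zmax 0.301 [ 0.65  -0.016  0.301] edges 0.6282 0.6629
-0.0 6910 zmax 0.339 [0.696 0.004 0.339] edges 0.6287 0.6635
0.02 471 zmax 0.348 [0.655 0.017 0.348] edges 0.6288 0.6637
0.04 344 zmax 0.12 [0.662 0.044 0.12 ] edges 0.6288 0.6638
0.06 401 zmax 0.127 [0.661 0.064 0.127] edges 0.6288 0.6634
0.08 448 zmax 0.134 [0.63  0.084 0.134] edges 0.6289 0.6636
0.1 532 zmax 0.14 [0.663 0.102 0.14 ] edges 0.6286 0.6636
0.12 512 zmax 0.145 [0.661 0.12  0.145] edges 0.6287 0.6638
trough 0.96 [249.9, 37.3, 49.5, 224.3] [0.646 0.042 0.112]
trough 0.23 [60.5, 0.0, 57.3, 39.8] [0.449 0.167 0.026]
```

View pics/w1.png

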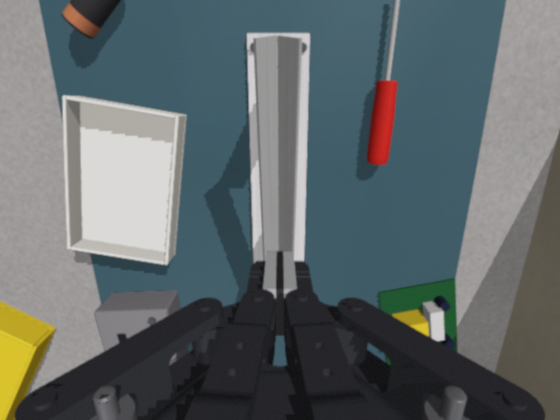

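Emit:
arm_command(
  series=[0,-4.4,0,0,0,-4.4,-5,0,0,-4.4,-9.5,0,0,-4.4,-9.5,0,0,-4.4,-9.5,0],
)

```text
clock: 4.75
eef_pos: [0.6445, -0.0413, 0.1734]
tcp_rot: [-3.141, -0.001, 1.574]
contact_force: [1.2, -0.2, 0.6]
gripper_width: 0.001
finger_force: 0.0
```

Emit:
arm_command(
  series=[0,-1.5,0,0,0,-3,0,0,0,-4.5,0.5,0,0,-6,1,0,0,-7.5,1.3,0],
)

```text
clock: 5.25
eef_pos: [0.6452, -0.1201, 0.1877]
tcp_rot: [3.139, 0.0, 1.57]
contact_force: [0.1, 2.3, 1.6]
gripper_width: -0.004
finger_force: 1.2
```

Emit:
arm_command(
  series=[0,-1.5,0.2,0,0,-3,0,0,0,-4.5,-0.5,0,0,-6,-1,0,0,-7,-1.3,0],
)

```text
clock: 5.75
eef_pos: [0.6439, -0.1885, 0.1713]
tcp_rot: [-3.139, -0.003, 1.57]
contact_force: [-4.4, 22.9, 18.7]
gripper_width: -0.005
finger_force: 16.0
```

Emit:
arm_command(
  series=[0,0,0,0,0,0,0,0,0,-0.5,0,0,0,-0.5,0,0],
)

```text
clock: 6.15
eef_pos: [0.6439, -0.1881, 0.1718]
tcp_rot: [-3.138, -0.008, 1.574]
contact_force: [-3.5, 13.0, 6.1]
gripper_width: -0.0
finger_force: 7.4
```

Emit:
arm_command(
  series=[0,2,2,0,0,4,7,0,0,9,9,0,0,14,9,0,0,19,9,0],
)

```text
clock: 6.65
eef_pos: [0.6447, -0.0094, 0.2632]
tcp_rot: [3.14, 0.001, 1.569]
contact_force: [0.5, 1.0, -1.2]
gripper_width: 0.003
finger_force: 0.0
```

Emit:
arm_command(
  series=[-1,5,0,0,-2,10,0,0,-4,15,-2,0.07,-6,20,-4,0.14,-8,25,-6,0.21],
  gripper=1,
)

```text
clock: 7.15
eef_pos: [0.5723, 0.2201, 0.2098]
tcp_rot: [-3.141, 0.001, 1.783]
contact_force: [1.2, 0.3, 0.5]
gripper_width: 0.846
finger_force: 0.0
```

```bash
cat > cells.py <<'E'
from h import *
o=robot.get_obs(); ci=robot.camera_info('wrist'); im,d=snap('wrist','w_%d'%int(o['clock']*100)); print(o['eef_pos'].round(4),o['tcp_rot'].round(3),o['clock'])
rs=robot.trace('wrist','cell0')
for r in rs[:4]:
    m=np.array(r['region'],bool); P=cloud('wrist',d,m,ci)
    if len(P)<20: continue
    # copper band pixels
    hsv=cv2.cvtColor(im,cv2.COLOR_BGR2HSV); cop=m&(hsv[...,1]>90)&(hsv[...,2]>60)&((hsv[...,0]<20)|(hsv[...,0]>170))
    B=cloud('wrist',d,cop,ci)
    Q=P[P[:,2]>P[:,2].max()-.017]
    print(round(float(r['conf']),2),[int(x) for x in r['box']],rect(Q),'zmax',P[:,2].max().round(3),'copper',B.mean(0).round(3) if len(B) else None)
E
python3 cells.py
```

```text
[0.5723 0.2201 0.2098] [-3.141e+00  1.000e-03  1.783e+00] 7.15
0.73 [148, 25, 62, 77] (array([455.4, 312.3]), array([33.8, 62.2]), 70.8) zmax 0.036 copper [0.452 0.292 0.03 ]
0.6 [125, 169, 67, 52] (array([451.1, 180.8]), array([32.7, 59.8]), 44.5) zmax 0.035 copper [0.436 0.166 0.03 ]
0.58 [254, 81, 36, 63] (array([551.3, 287.3]), array([33.4, 61.5]), -76.5) zmax 0.035 copper [0.556 0.268 0.03 ]
```

Emit:
arm_command(
  series=[-1.5,6.3,-5,0.01,-1.5,6.3,-9,0.01,-1.5,6.3,-9,0.01,-1.5,6.3,-9,0.01],
)

```text
clock: 7.65
eef_pos: [0.5567, 0.2815, 0.1185]
tcp_rot: [-3.136, 0.002, 1.792]
contact_force: [0.3, 0.0, 1.0]
gripper_width: 0.996
finger_force: 0.0
```

```bash
python3 -c "
from h import *
o=robot.get_obs();print(o['eef_pos'],o['tcp_rot'],o['gripper_width'])"
```

```text
[0.55667664 0.2814915  0.1184745 ] [-3.13614352e+00  2.19646014e-03  1.79176017e+00] 0.9956844312921705
```

Emit:
arm_command(
  series=[-0.6,0.6,-3,0,-0.6,0.6,-6,0,-0.6,0.6,-8.5,0,-0.6,0.6,-9.6,0,-0.6,0.6,-9.6,0],
)

```text
clock: 8.15
eef_pos: [0.5529, 0.2866, 0.0251]
tcp_rot: [-3.141, 0.001, 1.789]
contact_force: [-0.2, 0.0, -0.0]
gripper_width: 1.006
finger_force: 0.0
```

Emit:
arm_command(
  series=[0,0,0,0,0,0,0,0,0,0,0,0,0,0,0,0,0,0,0,0],
  gripper=0,
  squeeze=30,
)

```text
clock: 8.65
eef_pos: [0.5525, 0.2887, 0.0261]
tcp_rot: [3.14, -0.0, 1.791]
contact_force: [-1.5, -1.1, 6.3]
gripper_width: 0.385
finger_force: 29.5
```

Emit:
arm_command(
  series=[0,0,0,0,0,0,0,0,0,0,2,0,0,0,5,0,0,0,8,0],
)

```text
clock: 9.15
eef_pos: [0.5514, 0.2882, 0.1055]
tcp_rot: [-3.14, 0.0, 1.791]
contact_force: [1.2, 0.5, -1.2]
gripper_width: 0.383
finger_force: 30.4
```

Emit:
arm_command(
  series=[0,0,5,0,2,-5,9,-0.1,4,-10,9,-0.22,6,-15,9,-0.22,8,-20,9,-0.22],
)

```text
clock: 9.65
eef_pos: [0.6228, 0.1111, 0.1956]
tcp_rot: [3.14, -0.0, 1.572]
contact_force: [0.4, 0.4, -1.2]
gripper_width: 0.385
finger_force: 30.5
```

Emit:
arm_command(
  series=[1.5,-5,0,0,1.5,-10,0,0,1.5,-10,0,0,1.5,-10,0,0],
)

```text
clock: 10.05
eef_pos: [0.6371, 0.0099, 0.1947]
tcp_rot: [-3.141, 0.001, 1.567]
contact_force: [0.0, 0.5, -1.2]
gripper_width: 0.385
finger_force: 30.5
```

```bash
cat > s.py <<'E'
from h import *
o=robot.get_obs();print(o['eef_pos'].round(4),o['tcp_rot'].round(3),o['gripper_width'])
E
python3 s.py; python3 - <<'E'
from h import *
im,d=snap('side'); c=im[130:280,290:400]; cv2.imwrite('pics/s1.png',cv2.resize(c,None,fx=4,fy=4,interpolation=cv2.INTER_CUBIC))
E
```

```text
[0.6371 0.0099 0.1947] [-3.141e+00  1.000e-03  1.567e+00] 0.3849372709464424
```

View pics/s1.png

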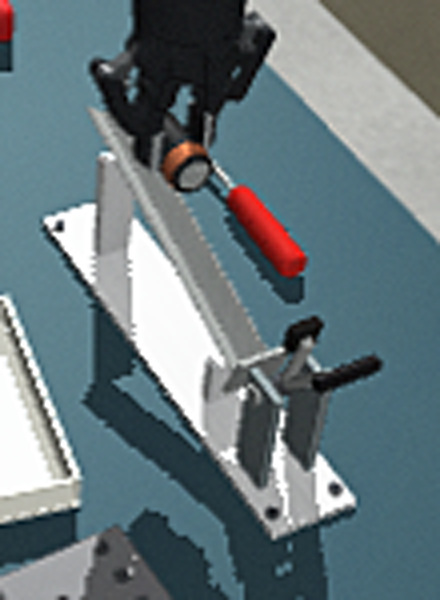

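The crop shows the foot raised, with the pad up at (305,330) and the bar past the head at (345,375). The held cell's copper end faces the stop. I lower it in.

Emit:
arm_command(
  series=[0.9,-2.2,-2,0,0.9,-2.2,-4,0,0.9,-2.2,-5.5,0,0.9,-2.2,-6.1,0,0.9,-2.2,-6.1,0],
)

```text
clock: 10.6
eef_pos: [0.6459, -0.0075, 0.1329]
tcp_rot: [-3.14, -0.001, 1.573]
contact_force: [0.1, -0.8, -2.0]
gripper_width: 0.381
finger_force: 30.5
```

Emit:
arm_command(
  series=[0,0,0,0,0,0,0,0,0,0,0,0,0,0,0,0],
  gripper=0.75,
)

```text
clock: 11.0
eef_pos: [0.6467, -0.0095, 0.1344]
tcp_rot: [3.14, -0.0, 1.571]
contact_force: [-0.8, -0.2, 0.0]
gripper_width: 0.752
finger_force: 0.0
```

Emit:
arm_command(
  series=[0,0,4,0,0,2,8,0,0,6,10,0,0,10,10,0],
)

```text
clock: 11.4
eef_pos: [0.6483, 0.0905, 0.2383]
tcp_rot: [3.134, -0.001, 1.568]
contact_force: [1.5, 0.8, 0.0]
gripper_width: 0.744
finger_force: 0.0
```

```bash
python3 s.py; python3 cells.py; python3 - <<'E'
from h import *
im,d=snap('side'); c=im[130:280,290:400]; cv2.imwrite('pics/s2.png',cv2.resize(c,None,fx=4,fy=4,interpolation=cv2.INTER_CUBIC))
E
```

```text
[0.6483 0.0905 0.2383] [ 3.134e+00 -1.000e-03  1.568e+00] 0.7436535395510396
[0.6483 0.0905 0.2383] [ 3.134e+00 -1.000e-03  1.568e+00] 11.4
0.56 [260, 320, 33, 41] (array([645.1, -74.8]), array([33.2, 41.6]), 87.6) zmax 0.112 copper [ 0.66  -0.098  0.092]
```

View pics/s2.png

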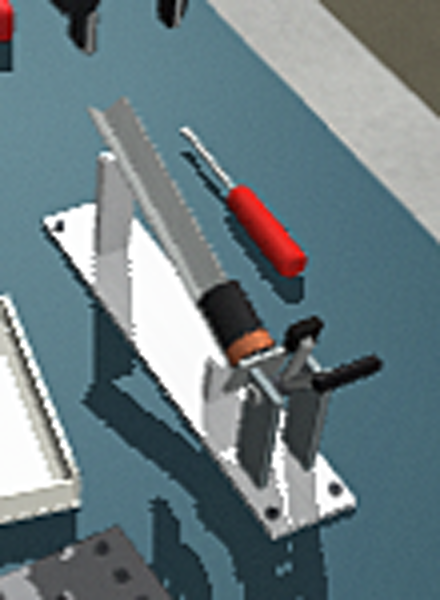

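The first cell is seated against the stop. Next is the cell at (0.449, 0.181).

Emit:
arm_command(
  series=[-4,2,0,-0.15,-8,4,-3,-0.3,-12,6,-6,-0.45,-16,8,-9,-0.6,-19.7,9,-11,-0.75],
  gripper=1,
)

```text
clock: 12.05
eef_pos: [0.4521, 0.1791, 0.1251]
tcp_rot: [3.141, -0.001, 0.814]
contact_force: [0.3, 2.0, -0.6]
gripper_width: 1.001
finger_force: 0.0
```

Emit:
arm_command(
  series=[0,0,0,-0.02,0,0,0,-0.02,0,0,0,-0.02],
)

```text
clock: 12.35
eef_pos: [0.4551, 0.1786, 0.1267]
tcp_rot: [3.14, -0.002, 0.801]
contact_force: [1.3, -1.1, 0.8]
gripper_width: 0.998
finger_force: 0.0
```

```bash
python3 cells.py;python3 s.py
```

```text
[0.4551 0.1786 0.1267] [ 3.14e+00 -2.00e-03  8.01e-01] 12.35
0.98 [250, 171, 44, 83] (array([450.8, 180.7]), array([33.4, 60.5]), 45.4) zmax 0.035 copper [0.436 0.166 0.03 ]
0.73 [100, 26, 86, 102] (array([455.6, 311.9]), array([34.2, 62. ]), 71.1) zmax 0.035 copper [0.453 0.292 0.03 ]
[0.4552 0.1786 0.1267] [ 3.14e+00 -2.00e-03  8.00e-01] 1.0043052057803352
```

Emit:
arm_command(
  series=[-0.4,0.2,-3,0,-0.4,0.2,-6,0,-0.4,0.2,-9,0,-0.4,0.2,-10.2,0,-0.4,0.2,-10.2,0],
)

```text
clock: 12.95
eef_pos: [0.4496, 0.1803, 0.0226]
tcp_rot: [-3.141, 0.002, 0.8]
contact_force: [-0.6, -0.1, 1.3]
gripper_width: 1.002
finger_force: 0.0
```

Emit:
arm_command(
  series=[0,0,0,0,0,0,0,0,0,0,0,0,0,0,0,0,0,0,0,0],
  gripper=0,
)

```text
clock: 13.45
eef_pos: [0.4498, 0.1815, 0.0249]
tcp_rot: [3.141, -0.002, 0.801]
contact_force: [-0.4, -1.1, 6.1]
gripper_width: 0.388
finger_force: 29.3
```

Emit:
arm_command(
  series=[0,0,0,0,0,0,3,0,0,0,8,0,0,0,13,0,0,0,17,0.1],
)

```text
clock: 13.95
eef_pos: [0.4492, 0.1811, 0.1968]
tcp_rot: [3.141, -0.001, 0.901]
contact_force: [0.7, 0.6, -2.4]
gripper_width: 0.384
finger_force: 30.9
```

Emit:
arm_command(
  series=[4,-3,0,0.15,8,-6,0,0.3,12,-9,0,0.45,16,-12,0,0.6,19.5,-14,0,0.67],
)

```text
clock: 14.45
eef_pos: [0.6456, 0.038, 0.1942]
tcp_rot: [3.141, 0.001, 1.574]
contact_force: [0.2, 0.8, -1.9]
gripper_width: 0.384
finger_force: 30.9
```

```bash
python3 s.py
```

```text
[0.6456 0.038  0.1942] [3.141e+00 1.000e-03 1.574e+00] 0.3840416779289532
```

Emit:
arm_command(
  series=[0,-0.9,-2,0,0,-0.9,-4,0,0,-0.9,-4.8,0,0,-0.9,-4.8,0,0,-0.9,-4.8,0],
)

```text
clock: 14.95
eef_pos: [0.6442, 0.0329, 0.1467]
tcp_rot: [3.141, -0.0, 1.572]
contact_force: [0.2, 0.2, -1.5]
gripper_width: 0.384
finger_force: 31.0
```

Emit:
arm_command(
  series=[0,0,0,0,0,0,0,0,0,0,0,0,0,0,0,0],
  gripper=0.75,
)

```text
clock: 15.35
eef_pos: [0.6443, 0.0324, 0.1464]
tcp_rot: [3.141, -0.0, 1.571]
contact_force: [0.2, 0.4, 0.2]
gripper_width: 0.755
finger_force: 0.0
```

Emit:
arm_command(
  series=[0,0,4,0,0,1,8,0,0,3,8,0,0,6,8,0],
)

```text
clock: 15.75
eef_pos: [0.6452, 0.0905, 0.2281]
tcp_rot: [3.138, 0.001, 1.567]
contact_force: [0.9, 0.0, -1.4]
gripper_width: 0.751
finger_force: 0.0
```

```bash
python3 s.py; python3 cells.py
```

```text
[0.6452 0.0905 0.2281] [3.138e+00 1.000e-03 1.567e+00] 0.7512638631133592
[0.6452 0.0905 0.2281] [3.138e+00 1.000e-03 1.567e+00] 15.75
0.72 [262, 288, 39, 64] (array([645.7, -24.5]), array([32.3, 59. ]), 88.6) zmax 0.132 copper [ 0.646 -0.048  0.114]Traceback (most recent call last):
  File "cells.py", line 9, in <module>
    B=cloud('wrist',d,cop,ci)
  File "h.py", line 15, in cloud
    v,u=np.nonzero(m); return unproj(n,u,v,d[m],ci)
                              ~~~~~~^^^^^^^^^^^^^^^
  File "h.py", line 10, in unproj
    p=cv2.undistortPoints(np.stack([np.ravel(u),np.ravel(v)],1).astype(float).reshape(-1,1,2),K,np.array([ci['k1'],0,0,0.]))[:,0]
      ~~~~~~~~~~~~~~~~~~~^^^^^^^^^^^^^^^^^^^^^^^^^^^^^^^^^^^^^^^^^^^^^^^^^^^^^^^^^^^^^^^^^^^^^^^^^^^^^^^^^^^^^^^^^^^^^^^^^^^
cv2.error: OpenCV(4.12.0) /io/opencv/modules/calib3d/src/undistort.dispatch.cpp:347: error: (-215:Assertion failed) CV_IS_MAT(_src) && CV_IS_MAT(_dst) && (_src->rows == 1 || _src->cols == 1) && (_dst->rows == 1 || _dst->cols == 1) && _src->cols + _src->rows - 1 == _dst->rows + _dst->cols - 1 && (CV_MAT_TYPE(_src->type) == CV_32FC2 || CV_MAT_TYPE(_src->type) == CV_64FC2) && (CV_MAT_TYPE(_dst->type) == CV_32FC2 || CV_MAT_TYPE(_dst->type) == CV_64FC2) in function 'cvUndistortPointsInternal'
```

Emit:
arm_command(
  series=[-3.5,4,0,-0.1,-7,8,0,-0.2,-10.5,12,-3,-0.3,-14,16,-6,-0.33,-17.5,20,-8,-0.33],
  gripper=1,
)

```text
clock: 16.35
eef_pos: [0.4887, 0.2692, 0.1588]
tcp_rot: [3.141, 0.0, 1.239]
contact_force: [-0.5, 1.5, -1.8]
gripper_width: 1.0
finger_force: 0.0
```

Emit:
arm_command(
  series=[-1.5,2.1,-2,0,-1.5,2.1,-2,0,-1.5,2.1,-2,0],
)

```text
clock: 16.65
eef_pos: [0.4747, 0.2896, 0.1393]
tcp_rot: [-3.141, 0.001, 1.242]
contact_force: [0.4, -0.5, -0.2]
gripper_width: 1.001
finger_force: 0.0
```

```bash
python3 s.py; sed -i 's/    Q=P\[P/    Q=P[P/; s/B=cloud(.wrist.,d,cop,ci)/B=cloud("wrist",d,cop,ci) if (cop\&(d>0)).any() else []/' cells.py; python3 cells.py
```

```text
[0.4747 0.2896 0.1393] [-3.141e+00  1.000e-03  1.242e+00] 1.0005375156988203
[0.4747 0.2896 0.1393] [-3.141e+00  1.000e-03  1.242e+00] 16.65
0.95 [223, 146, 44, 80] (array([456.1, 313.6]), array([33.5, 60.3]), 70.1) zmax 0.035 copper [0.45  0.293 0.03 ]
```

Emit:
arm_command(
  series=[-1.9,2.3,-2,-0.01,-1.9,2.3,-5,-0.01,-1.9,2.3,-8.5,-0.01,-1.9,2.3,-11.5,-0.01,-1.9,2.3,-11.5,-0.01],
)

```text
clock: 17.25
eef_pos: [0.4554, 0.3103, 0.0219]
tcp_rot: [-3.139, 0.004, 1.229]
contact_force: [-0.5, -0.3, 0.3]
gripper_width: 1.0
finger_force: 0.0
```

Emit:
arm_command(
  series=[0,0,0,0,0,0,0,0,0,0,0,0,0,0,0,0,0,0,0,0],
  gripper=0,
)

```text
clock: 17.75
eef_pos: [0.4567, 0.313, 0.026]
tcp_rot: [3.14, -0.002, 1.231]
contact_force: [-0.7, -1.4, 7.4]
gripper_width: 0.381
finger_force: 29.8
```

Emit:
arm_command(
  series=[0,0,0,0,0,0,3,0,0,0,8,0,0,0,13,0,0,0,18,0.1],
)

```text
clock: 18.25
eef_pos: [0.4554, 0.3123, 0.2069]
tcp_rot: [3.141, 0.0, 1.331]
contact_force: [1.3, -0.3, -2.0]
gripper_width: 0.384
finger_force: 30.7
```

Emit:
arm_command(
  series=[4,-4,0,0.15,8,-8,0,0.24,12,-12,0,0.24,16,-16,0,0.24,19,-20,0,0.24],
)

```text
clock: 18.75
eef_pos: [0.6304, 0.1316, 0.2051]
tcp_rot: [3.141, -0.001, 1.572]
contact_force: [1.5, 1.0, -0.4]
gripper_width: 0.382
finger_force: 30.8
```

```bash
python3 s.py
```

```text
[0.6304 0.1316 0.2051] [ 3.141e+00 -1.000e-03  1.572e+00] 0.38247071769329477
```

Emit:
arm_command(
  series=[1.5,-4,0,0,1.5,-5.8,-2,0,1.5,-5.8,-4,0,1.5,-5.8,-4.5,0,1.5,-5.8,-4.5,0],
)

```text
clock: 19.25
eef_pos: [0.6442, 0.0751, 0.1595]
tcp_rot: [-3.141, -0.0, 1.571]
contact_force: [-0.4, -0.1, -1.1]
gripper_width: 0.38
finger_force: 30.8
```

Emit:
arm_command(
  series=[0,0,0,0,0,0,0,0,0,0,0,0,0,0,0,0],
  gripper=0.75,
)

```text
clock: 19.65
eef_pos: [0.6443, 0.0752, 0.16]
tcp_rot: [3.141, -0.0, 1.571]
contact_force: [-1.1, -0.4, -0.5]
gripper_width: 0.749
finger_force: 0.0
```

Emit:
arm_command(
  series=[0,0,4,0,0,3,8,0,0,7,10,0,0,9,10,0],
)

```text
clock: 20.05
eef_pos: [0.6452, 0.1693, 0.2635]
tcp_rot: [3.135, -0.004, 1.574]
contact_force: [0.9, 1.4, -0.3]
gripper_width: 0.752
finger_force: 0.0
```

```bash
python3 cells.py; python3 - <<'E'
from h import *
im,d=snap('side'); c=im[130:280,290:400]; cv2.imwrite('pics/s3.png',cv2.resize(c,None,fx=4,fy=4,interpolation=cv2.INTER_CUBIC))
E
```

```text
[0.6452 0.1693 0.2635] [ 3.135 -0.004  1.574] 20.05
0.97 [259, 299, 35, 60] (array([646.4,  33.4]), array([33. , 61.4]), 89.9) zmax 0.151 copper [0.646 0.01  0.133]
0.77 [263, 353, 33, 10] (array([646. ,  -8.9]), array([20.5, 31.8]), 1.3) zmax 0.133 copper [ 0.644 -0.001  0.126]
```

View pics/s3.png

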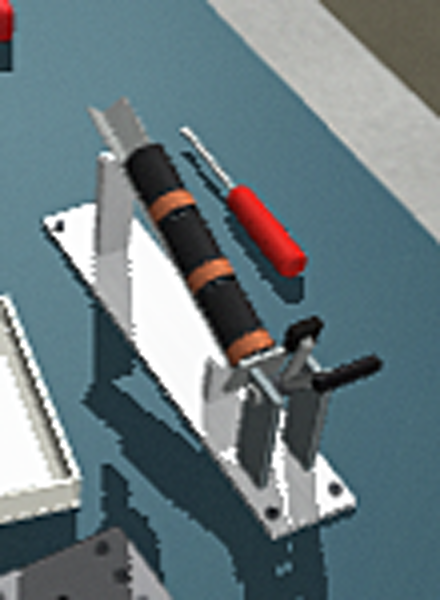

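All three cells are in line, copper ends down the slope. Now I lower the foot.

Emit:
arm_command(
  series=[0,-5,0,0,0,-10,0,0,0,-15,0,0,0,-20,0,0,0,-25,0,0],
  gripper=0,
)

```text
clock: 20.7
eef_pos: [0.6428, -0.0894, 0.2584]
tcp_rot: [-3.139, 0.001, 1.569]
contact_force: [1.0, 0.1, 0.1]
gripper_width: -0.003
finger_force: 0.0
```

Emit:
arm_command(
  series=[0,-5,0,0,0,-10,0,0,0,-15,0,0,0,-18,0,0,0,-18,0,0],
)

```text
clock: 21.2
eef_pos: [0.6404, -0.2744, 0.2578]
tcp_rot: [-3.137, 0.005, 1.56]
contact_force: [-0.5, 0.5, 0.1]
gripper_width: -0.001
finger_force: 0.0
```

Emit:
arm_command(
  series=[0,0,-4,0,0,0,-7,0,0,0,-9,0,0,0,-9,0],
)

```text
clock: 21.6
eef_pos: [0.6415, -0.2647, 0.1651]
tcp_rot: [-3.134, -0.003, 1.57]
contact_force: [-0.6, 0.5, 0.2]
gripper_width: 0.004
finger_force: 0.0
```

Emit:
arm_command(
  series=[0.3,2,0.4,0,0.3,4,0.7,0,0.3,5.5,1.2,0,0.3,7,1.8,0,0.3,8.5,2.2,0],
)

```text
clock: 22.1
eef_pos: [0.6478, -0.1851, 0.197]
tcp_rot: [3.135, 0.009, 1.568]
contact_force: [-4.8, -10.2, 21.6]
gripper_width: -0.005
finger_force: 11.0
```

Emit:
arm_command(
  series=[0,1.5,0.2,0,0,3,0,0,0,4.5,-0.4,0,0,5.8,-0.8,0,0,5.8,-0.8,0],
)

```text
clock: 22.6
eef_pos: [0.6479, -0.1187, 0.1854]
tcp_rot: [3.139, -0.002, 1.575]
contact_force: [-0.0, -0.4, 0.2]
gripper_width: -0.001
finger_force: 0.0
```

```bash
python3 s.py; python3 - <<'E'
from h import *
im,d=snap('side'); c=im[130:280,290:400]; cv2.imwrite('pics/s4.png',cv2.resize(c,None,fx=4,fy=4,interpolation=cv2.INTER_CUBIC))
E
```

```text
[ 0.6479 -0.1187  0.1854] [ 3.139e+00 -2.000e-03  1.575e+00] -0.001325327386027985
```

View pics/s4.png

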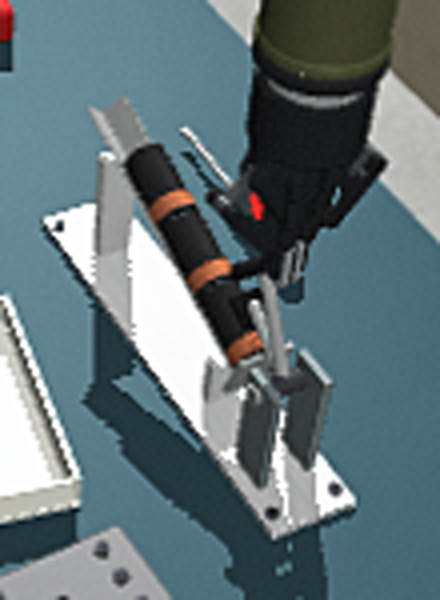

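Emit:
arm_command(
  series=[0,-0.5,2.5,0,0,0,3,0,-0.2,2.6,3,0,-0.2,2.6,3,0],
)

```text
clock: 23.05
eef_pos: [0.6454, -0.092, 0.2131]
tcp_rot: [-3.141, -0.003, 1.575]
contact_force: [-0.4, 1.2, 0.1]
gripper_width: 0.006
finger_force: 0.0
```

Emit:
arm_command(
  series=[0,0,-1.2,0,0,0,-2.2,0,0,0,-2.8,0,0,0,-3.2,0,0,0,-3.2,0],
)

```text
clock: 23.55
eef_pos: [0.6454, -0.087, 0.1838]
tcp_rot: [3.141, -0.013, 1.577]
contact_force: [-11.2, 22.7, 28.3]
gripper_width: -0.002
finger_force: 14.0
```

Emit:
arm_command(
  series=[0,0,3,0,0,0,8,0,-3,-3,9,0,-7,-6,9,0,-11,-9,9,0],
)

```text
clock: 24.05
eef_pos: [0.5336, -0.1881, 0.2705]
tcp_rot: [-3.141, 0.001, 1.57]
contact_force: [0.5, -0.2, 0.4]
gripper_width: -0.001
finger_force: 0.0
```

Emit:
arm_command(
  series=[-4,-3,-1,0,-8,-6,-2,0,-10,-6,-3,0,-10,-6,-3,0],
)

```text
clock: 24.45
eef_pos: [0.4303, -0.2481, 0.2396]
tcp_rot: [-3.137, -0.001, 1.564]
contact_force: [0.5, 0.9, -0.4]
gripper_width: -0.001
finger_force: 0.0
```

```bash
python3 s.py; python3 - <<'E'
from h import *
im,d=snap('side'); c=im[130:280,290:400]; cv2.imwrite('pics/s5.png',cv2.resize(c,None,fx=4,fy=4,interpolation=cv2.INTER_CUBIC))
def top(n,save=None):
    ci=robot.camera_info(n); im,d=snap(n,save); P=cloud(n,d,None,ci)
    b=P[(abs(P[:,0]-.453)<.09)&(abs(P[:,1]+.262)<.12)]
    t=b[(b[:,2]>.045)&(b[:,2]<.06)]; k=b[(b[:,2]>.078)&(b[:,2]<.098)]
    print(n,len(t),rect(t),len(k),rect(k) if len(k)>5 else 0, k.mean(0) if len(k) else 0)
    for r in robot.trace(n,'slider_knob')[:2]:
        p=cloud(n,d,np.array(r['region'],bool),ci)
        if len(p)>5: print(r['conf'],r['box'],p.mean(0).round(4),p.min(0).round(3),p.max(0).round(3))
top('top'); top('wrist','w5')
E
```

```text
[ 0.4303 -0.2481  0.2396] [-3.137e+00 -1.000e-03  1.564e+00] -0.0007486031949059332
top 1426 (array([ 451.3, -240.8]), array([100.1, 125.5]), -87.5) 3 0 [ 0.42091475 -0.28215267  0.08510383]
wrist 12527 (array([ 453.3, -263.2]), array([100.1, 168.4]), -87.4) 542 (array([ 436.6, -288.6]), array([14.4, 33.6]), 1.8) [ 0.43653041 -0.28726792  0.0856691 ]
0.84 [264.7, 210.5, 35.7, 35.4] [ 0.4364 -0.2852  0.0763] [ 0.419 -0.313  0.048] [ 0.453 -0.273  0.088]
0.51 [484.3, 0.3, 55.1, 53.3] [ 0.6306 -0.1109  0.0778] [ 0.622 -0.125 -0.   ] [ 0.688 -0.074  0.097]
```

View pics/s5.png

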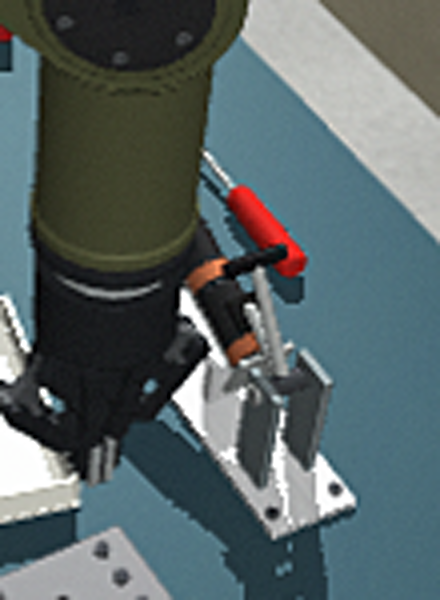

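View pics/w5.png

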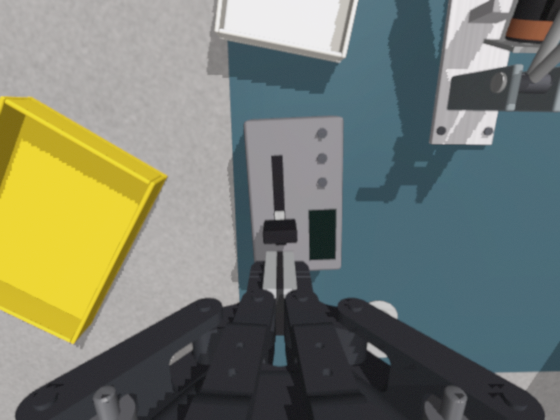

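The foot's pad is on the lowest cell. In the wrist picture the knob at (280,230) sits at the near end of its slot, which extends toward +y. I'll push in +y.

Emit:
arm_command(
  series=[0.8,-4,-3,0,0.8,-8.2,-6,0,0.8,-8.2,-11,0,0.8,-8.2,-15,0,0.8,-8.2,-16,0],
)

```text
clock: 25.2
eef_pos: [0.4421, -0.3265, 0.0772]
tcp_rot: [-3.136, -0.004, 1.572]
contact_force: [-0.1, 0.3, 0.6]
gripper_width: 0.004
finger_force: 0.0
```

Emit:
arm_command(
  series=[0,0,0,0,0,1,0,0,0,2,0,0,0,3,0,0,0,4,0,0],
)

```text
clock: 25.7
eef_pos: [0.444, -0.2884, 0.0831]
tcp_rot: [3.139, 0.002, 1.571]
contact_force: [-0.7, -3.6, 3.5]
gripper_width: -0.001
finger_force: 2.0
```

```bash
python3 s.py
```

```text
[ 0.444  -0.2884  0.0831] [3.139e+00 2.000e-03 1.571e+00] -0.0009664411350767386
```

Emit:
arm_command(
  series=[-0.3,1,-0.3,0,-0.5,2,-0.5,0,-0.7,3,-0.5,0,-0.7,3.5,-0.5,0,-0.7,3.8,-0.5,0],
)

```text
clock: 26.2
eef_pos: [0.4377, -0.256, 0.0772]
tcp_rot: [3.136, 0.01, 1.568]
contact_force: [1.9, -27.1, -9.4]
gripper_width: 0.004
finger_force: 13.3
```

Emit:
arm_command(
  series=[0,0,0,0,0,0,0,0],
)

```text
clock: 26.4
eef_pos: [0.4376, -0.2562, 0.0771]
tcp_rot: [3.136, 0.01, 1.567]
contact_force: [2.6, -20.4, -6.6]
gripper_width: -0.002
finger_force: 10.2
```

```bash
python3 s.py; python3 - <<'E'
from h import *
im,d=snap('side'); P=cloud('side',d)
k=P[(abs(P[:,0]-.437)<.03)&(P[:,1]>-.31)&(P[:,1]<-.19)&(P[:,2]>.065)&(P[:,2]<.088)]
print(len(k),np.percentile(k,[2,50,98],axis=0).round(3))
cv2.imwrite('pics/s6.png',cv2.resize(im[240:350,260:380],None,fx=4,fy=4,interpolation=cv2.INTER_CUBIC))
E
```

```text
[ 0.4376 -0.2562  0.0771] [3.136 0.01  1.567] -0.0015522492634239405
60 [[ 0.419 -0.27   0.066]
 [ 0.431 -0.265  0.077]
 [ 0.45  -0.247  0.087]]
```

View pics/s6.png

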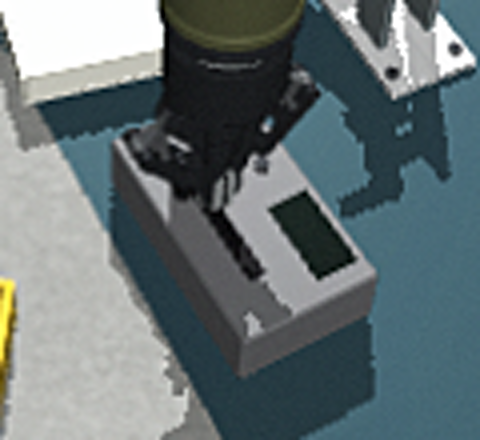

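The knob is at its end: the force is 20 N, well above the 6.4 N spring, and the TCP has travelled 50 mm. I hold, then let go.

Emit:
arm_command(
  series=[0,0,0,0,0,0,0,0,0,0,0,0,0,0,0,0,0,0,0,0],
)

```text
clock: 26.95
eef_pos: [0.4376, -0.2562, 0.0771]
tcp_rot: [3.136, 0.009, 1.567]
contact_force: [2.6, -19.9, -6.2]
gripper_width: 0.0
finger_force: 10.1
```

Emit:
arm_command(
  series=[0,0,0,0,0,0,0,0,0,0,0,0,0,0,0,0,0,0,0,0],
)

```text
clock: 27.45
eef_pos: [0.4376, -0.2562, 0.0771]
tcp_rot: [3.136, 0.009, 1.567]
contact_force: [1.9, -20.7, -5.8]
gripper_width: 0.004
finger_force: 10.1
```

Emit:
arm_command(
  series=[0,0,0,0,0,0,0,0,0,0,0,0,0,0,0,0,0,0,0,0],
)

```text
clock: 27.95
eef_pos: [0.4376, -0.2562, 0.0771]
tcp_rot: [3.136, 0.009, 1.567]
contact_force: [2.9, -20.2, -7.3]
gripper_width: 0.002
finger_force: 10.1
```

Emit:
arm_command(
  series=[0,0,0,0,0,0,0,0,0,-0.5,5,0,0,-0.5,10,0,0,0,15,0],
)

```text
clock: 28.45
eef_pos: [0.4351, -0.2494, 0.2269]
tcp_rot: [-3.139, -0.002, 1.57]
contact_force: [0.9, -0.5, -0.3]
gripper_width: -0.003
finger_force: 0.0
```

Emit:
arm_command(
  series=[0,0,3,0,0,5,3,0,0,5,3,0,0,5,3,0],
)

```text
clock: 28.85
eef_pos: [0.4358, -0.1976, 0.2555]
tcp_rot: [-3.14, -0.002, 1.575]
contact_force: [0.8, -0.8, -0.6]
gripper_width: 0.003
finger_force: 0.0
```

```bash
python3 s.py; python3 - <<'E'
from h import *
n='wrist';ci=robot.camera_info(n); im,d=snap(n,'w7')
for r in robot.trace(n,'slider_knob')[:2]:
    p=cloud(n,d,np.array(r['region'],bool),ci)
    if len(p)>5: q=p[p[:,2]>.078];print(r['conf'],r['box'],p.mean(0).round(4),rect(q))
n='top';ci=robot.camera_info(n); im,d=snap(n)
for r in robot.trace(n,'tray')[:3]:
    p=cloud(n,d,np.array(r['region'],bool),ci); print(r['conf'],rect(p))
P=cloud(n,d); Q=P[(abs(P[:,0]-.645)<.05)&(P[:,1]>-.23)&(P[:,1]<-.05)&(P[:,2]>.135)&(P[:,2]<.2)]; print(np.percentile(Q,[2,50,98],axis=0).round(3))
E
```

```text
[ 0.4358 -0.1976  0.2555] [-3.140e+00 -2.000e-03  1.575e+00] 0.002502591564991943
0.7 [513.2, 0.0, 46.8, 26.9] [ 0.6363 -0.0482  0.11  ] (array([641.5, -50. ]), array([20.4, 34.2]), -21.3)
0.68 (array([455., -16.]), array([138.3, 199.4]), 79.4)
0.62 (array([ 129.4, -437.7]), array([ 58. , 109.2]), -11.1)
0.59 (array([219.4, 271.4]), array([141.9, 190.2]), 71.4)
[[ 0.621 -0.117  0.137]
 [ 0.643 -0.095  0.166]
 [ 0.666 -0.087  0.171]]
```

Emit:
arm_command(
  series=[4.2,3.5,0,0,8.4,6,0,0,12.6,9,0,0,16.8,12.5,0,0,21,15.7,0,0],
)

```text
clock: 29.55
eef_pos: [0.6376, -0.0505, 0.2553]
tcp_rot: [-3.141, 0.0, 1.569]
contact_force: [1.3, -0.7, -1.1]
gripper_width: 0.002
finger_force: 0.0
```

Emit:
arm_command(
  series=[0,0,0,0,0,0,0,0],
)

```text
clock: 29.75
eef_pos: [0.6366, -0.0507, 0.2543]
tcp_rot: [-3.139, 0.0, 1.572]
contact_force: [-0.4, -1.2, 0.2]
gripper_width: 0.002
finger_force: 0.0
```

```bash
python3 s.py; python3 - <<'E'
from h import *
for n in ('side','top'):
    im,d=snap(n); P=cloud(n,d)
    k=P[(abs(P[:,0]-.437)<.03)&(P[:,1]>-.33)&(P[:,1]<-.19)&(P[:,2]>.065)&(P[:,2]<.095)]
    print(len(k),np.percentile(k,[2,50,98],axis=0).round(3))
E
```

```text
[ 0.6366 -0.0507  0.2543] [-3.139  0.     1.572] 0.0021149903562223487
121 [[ 0.418 -0.298  0.066]
 [ 0.434 -0.295  0.083]
 [ 0.451 -0.284  0.088]]
94 [[ 0.42  -0.294  0.068]
 [ 0.436 -0.285  0.087]
 [ 0.452 -0.28   0.091]]
```

The knob is back home. I raise the foot again the same way.

Emit:
arm_command(
  series=[0.9,1.2,0,0,0.9,1.2,-4,0,0.9,1.2,-8.2,0,0.9,1.2,-8.2,0],
)

```text
clock: 30.25
eef_pos: [0.6421, -0.0383, 0.1691]
tcp_rot: [-3.132, -0.001, 1.57]
contact_force: [-0.5, 0.9, -0.3]
gripper_width: 0.006
finger_force: 0.0
```

Emit:
arm_command(
  series=[0,-1.5,0,0,0,-3,0,0,0,-4.5,0.5,0,0,-6,1,0,0,-7.5,1.3,0],
)

```text
clock: 30.75
eef_pos: [0.6474, -0.113, 0.1924]
tcp_rot: [3.134, -0.003, 1.572]
contact_force: [0.5, 1.5, 1.7]
gripper_width: 0.0
finger_force: 1.5
```

Emit:
arm_command(
  series=[0,-1.5,0.2,0,0,-3,0,0,0,-4.5,-0.5,0,0,-6,-1,0,0,-7.3,-1.3,0],
)

```text
clock: 31.25
eef_pos: [0.6445, -0.1884, 0.1726]
tcp_rot: [-3.14, -0.001, 1.57]
contact_force: [-0.3, 9.0, 5.7]
gripper_width: 0.0
finger_force: 7.9
```

Emit:
arm_command(
  series=[0,0,0,0,0,-0.4,0,0,0,-0.4,0,0],
)

```text
clock: 31.55
eef_pos: [0.6447, -0.1883, 0.1728]
tcp_rot: [-3.139, -0.005, 1.573]
contact_force: [-2.3, 7.9, 1.7]
gripper_width: -0.001
finger_force: 3.6
```

Emit:
arm_command(
  series=[0,2,2,0,0,4,7,0,0,9,9,0,0,14,9,0,0,19,9,0],
)

```text
clock: 32.05
eef_pos: [0.6456, -0.007, 0.2647]
tcp_rot: [3.14, 0.001, 1.569]
contact_force: [0.7, 0.0, -0.9]
gripper_width: -0.003
finger_force: 0.0
```

Emit:
arm_command(
  series=[0,5,0,0,0,9,0,0,0,9,0,0,0,9,0,0],
  gripper=1,
)

```text
clock: 32.45
eef_pos: [0.6452, 0.0833, 0.2632]
tcp_rot: [-3.141, 0.001, 1.573]
contact_force: [0.1, -0.6, -0.0]
gripper_width: 0.683
finger_force: 0.0
```

```bash
python3 s.py; python3 cells.py; python3 - <<'E'
from h import *
im,d=snap('side'); P=cloud('side',d); b=P[(abs(P[:,0]-.645)<.05)&(P[:,1]>-.25)&(P[:,1]<-.18)&(P[:,2]>.14)]
print('bar raised?',len(b),np.percentile(b,[5,50,95],axis=0).round(3) if len(b) else '')
c=im[130:280,290:400]; cv2.imwrite('pics/s8.png',cv2.resize(c,None,fx=4,fy=4,interpolation=cv2.INTER_CUBIC))
E
```

```text
[0.6452 0.0833 0.2632] [-3.141e+00  1.000e-03  1.573e+00] 0.6827081109737536
[0.6452 0.0833 0.2632] [-3.141e+00  1.000e-03  1.573e+00] 32.45
0.95 [263, 315, 33, 38] (array([645.2, -86.4]), array([32.7, 55.3]), 87.9) zmax 0.113 copper [ 0.645 -0.105  0.096]
0.93 [261, 282, 35, 38] (array([645.6, -27.1]), array([32., 56.]), 88.0) zmax 0.132 copper [ 0.646 -0.048  0.114]
0.81 [260, 215, 38, 69] (array([646.5,  33.1]), array([32.8, 61. ]), -89.7) zmax 0.151 copper [0.646 0.01  0.133]
bar raised? 82 [[ 0.621 -0.212  0.154]
 [ 0.643 -0.208  0.16 ]
 [ 0.664 -0.202  0.164]]
```

View pics/s8.png

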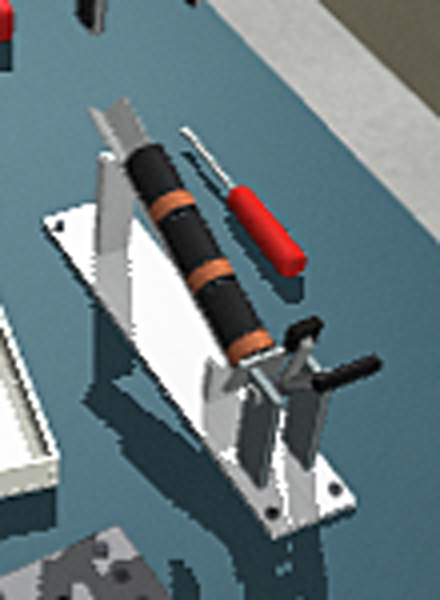

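The foot is up: the bar is past the head at (345,375). The tray looks shifted, so I'll re-measure it. First I grip the top cell.

Emit:
arm_command(
  series=[0.1,-3,-2,0,0.1,-5.2,-5,0,0.1,-5.2,-9,0,0.1,-5.2,-12.3,0,0.1,-5.2,-12.3,0],
)

```text
clock: 33.1
eef_pos: [0.6434, 0.0287, 0.1365]
tcp_rot: [-3.133, 0.001, 1.568]
contact_force: [-0.9, -0.0, 0.1]
gripper_width: 0.999
finger_force: 0.0
```

Emit:
arm_command(
  series=[0,0,-0.2,0,0,0,-0.2,0,0,0,-0.2,0,0,0,-0.2,0,0,0,-0.2,0],
  gripper=0,
  squeeze=40,
)

```text
clock: 33.6
eef_pos: [0.6462, 0.0312, 0.14]
tcp_rot: [3.141, -0.0, 1.571]
contact_force: [-3.7, 0.7, 4.0]
gripper_width: 0.382
finger_force: 41.1
```

```bash
python3 s.py; cat > tray.py <<'E'
from h import *
for n in ('top','side'):
    im,d=snap(n); P=cloud(n,d); hsv=cv2.cvtColor(im,cv2.COLOR_BGR2HSV)
    for r in robot.trace(n,'tray')[:4]:
        m=np.array(r['region'],bool)&(d>0)
        if np.median(hsv[...,1][m])<60 and r['conf']>.3:
            p=cloud(n,d,m); q=p[p[:,2]>.024]; print(n,round(r['conf'],2),rect(p),'rim',rect(q[(q[:,2]<.04)]))
E
python3 tray.py
```

```text
[0.6462 0.0312 0.14  ] [ 3.141 -0.     1.571] 0.38226539229096
top 0.97 (array([444.7, -22.9]), array([131.5, 133.8]), -10.2) rim (array([442.4, -22.7]), array([127.1, 129.4]), -10.2)
side 0.81 (array([447.4,   8.4]), array([129.3, 197.4]), 79.5) rim (array([447.,   9.]), array([129.2, 196.4]), 79.8)
```

Emit:
arm_command(
  series=[0,0,1,0,0,0,3,0,0,0,6,0,-3,1,9,0.1,-7,2,9,0.25],
)

```text
clock: 34.3
eef_pos: [0.5793, 0.0507, 0.233]
tcp_rot: [3.133, 0.002, 1.824]
contact_force: [0.4, 0.4, -1.6]
gripper_width: 0.377
finger_force: 40.7
```

Emit:
arm_command(
  series=[-3,0,0,0.15,-6,0,0,0.3,-9,0,0,0.45,-12,0,0,0.6,-12,0,0,0.75],
)

```text
clock: 34.8
eef_pos: [0.4528, 0.0507, 0.2296]
tcp_rot: [-3.141, -0.001, 2.577]
contact_force: [1.4, -0.2, -0.7]
gripper_width: 0.375
finger_force: 40.7
```

Emit:
arm_command(
  series=[0,0,0,0.15,0,0,0,0.3,0,0,0,0.39,0,0,0,0.39],
)

```text
clock: 35.2
eef_pos: [0.4567, 0.0507, 0.2295]
tcp_rot: [3.141, 0.001, 2.961]
contact_force: [-0.1, 0.2, -2.2]
gripper_width: 0.372
finger_force: 40.7
```

```bash
python3 s.py; cat >> tray.py <<'E'
n='wrist';ci=robot.camera_info(n); im,d=snap(n,'wt%d'%int(robot.get_obs()['clock']*100)); P=cloud(n,d,None,ci)
for r in robot.trace(n,'tray')[:2]: 
    p=cloud(n,d,np.array(r['region'],bool),ci); print('wrist',r['conf'],[int(x) for x in r['box']],rect(p[p[:,2]<.05]))
E
python3 tray.py; ls -t pics|head -1
```

```text
[0.4567 0.0507 0.2295] [3.141e+00 1.000e-03 2.961e+00] 0.37229110457922854
top 0.59 (array([441.7, -33.2]), array([109.2, 134.2]), -8.5) rim (array([440.2, -33. ]), array([105.9, 129.5]), -10.1)
side 0.76 (array([455.4,  22.4]), array([141.5, 227.6]), 79.6) rim (array([448.2,   8.2]), array([131. , 196.2]), 79.7)
wrist 0.96 [144, 119, 186, 118] (array([454.8,   3. ]), array([144.5, 209.5]), 79.9)
wt3540.png
```

View pics/wt3540.png

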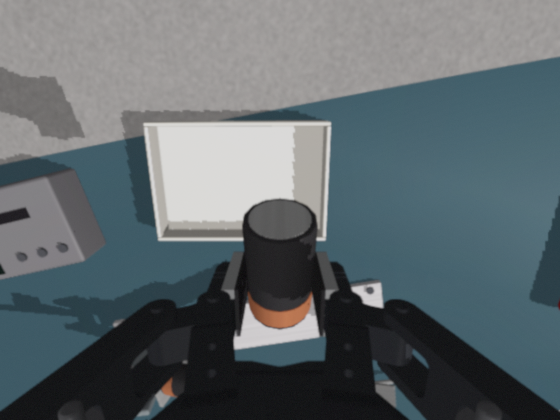

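```bash
python3 s.py; python3 - <<'E'
from h import *
n='wrist';ci=robot.camera_info(n); im,d=snap(n); P=cloud(n,d,None,ci)
q=P[(P[:,2]>.027)&(P[:,2]<.038)&(abs(P[:,0]-.45)<.1)&(P[:,1]>-.15)&(P[:,1]<.15)]
print(rect(q)); 
h=P[(abs(P[:,0]-.4567)<.05)&(abs(P[:,1]-.05)<.05)&(P[:,2]>.12)&(P[:,2]<.235)]
print(len(h),np.percentile(h,[0,5,50],axis=0).round(3)); 
hsv=cv2.cvtColor(im,cv2.COLOR_BGR2HSV); cop=(hsv[...,1]>90)&(hsv[...,2]>60)&(hsv[...,0]<20)&(d<.4); c=cloud(n,d,cop,ci); print(len(c),c.mean(0) if len(c) else 0)
print(robot.get_obs()['gripper_width'])
E
```

```text
[0.4563 0.051  0.229 ] [-3.142  0.     2.959] 0.3766765376706778
(array([448.5,   7.8]), array([128.7, 190.4]), 79.5)
8262 [[0.42  0.022 0.207]
 [0.423 0.033 0.216]
 [0.448 0.052 0.227]]
1148 [0.49528109 0.02921747 0.20831148]
0.3799595114042716
```

The cell is held between the pads. The tray is now centred at (0.4485, 0.0078) m. I lower the cell near its left end (image right).

Emit:
arm_command(
  series=[0.2,1,-5,0,0.2,1,-10,0,0.2,1,-15,0,0.2,1,-18,0,0.2,1,-18.7,0],
)

```text
clock: 36.05
eef_pos: [0.4561, 0.061, 0.0394]
tcp_rot: [-3.14, -0.006, 2.961]
contact_force: [-5.0, 0.6, 12.4]
gripper_width: 0.376
finger_force: 44.3
```

Emit:
arm_command(
  series=[0,0,-0.3,0,0,0,-0.6,0,0,0,-0.6,0],
)

```text
clock: 36.35
eef_pos: [0.4587, 0.061, 0.0371]
tcp_rot: [-3.142, 0.001, 2.96]
contact_force: [-1.6, -0.3, 3.6]
gripper_width: 0.376
finger_force: 45.6
```

Emit:
arm_command(
  series=[0,0,0,0,0,0,0,0,0,0,0,0,0,0,0,0],
  gripper=0.47,
)

```text
clock: 36.75
eef_pos: [0.4585, 0.061, 0.0362]
tcp_rot: [3.141, 0.0, 2.961]
contact_force: [0.2, -1.4, -0.5]
gripper_width: 0.471
finger_force: 0.0
```

Emit:
arm_command(
  series=[0,0,2,0,0,0,6,0,0,0,11,0,0,0,16,0,0,0,20,0],
)

```text
clock: 37.25
eef_pos: [0.4583, 0.061, 0.2389]
tcp_rot: [3.141, 0.002, 2.961]
contact_force: [1.3, 0.2, -0.7]
gripper_width: 0.472
finger_force: 0.0
```

```bash
python3 s.py; python3 cells.py
```

```text
[0.4583 0.061  0.2389] [3.141e+00 2.000e-03 2.961e+00] 0.4719952942897809
[0.4583 0.061  0.2389] [3.141e+00 2.000e-03 2.961e+00] 37.25
0.61 [159, 361, 20, 22] (array([641.8, -95.1]), array([16.9, 35.6]), -50.3) zmax 0.105 copper [ 0.644 -0.106  0.097]
```

Emit:
arm_command(
  series=[3,0,0,-0.15,6,0,0,-0.3,9,0,0,-0.45,12,0,0,-0.6,15,0,0,-0.75],
  gripper=1,
)

```text
clock: 37.85
eef_pos: [0.6091, 0.0608, 0.2352]
tcp_rot: [-3.14, -0.0, 2.205]
contact_force: [0.5, -0.8, -1.0]
gripper_width: 0.998
finger_force: 0.0
```

Emit:
arm_command(
  series=[2,0,0,-0.15,3.8,-1,0,-0.3,3.8,-2,0,-0.45,3.8,-2.5,0,-0.6,3.8,-2.5,0,-0.64],
)

```text
clock: 38.35
eef_pos: [0.646, 0.0347, 0.2349]
tcp_rot: [-3.14, 0.001, 1.564]
contact_force: [-1.2, 0.5, -0.4]
gripper_width: 1.002
finger_force: 0.0
```

Emit:
arm_command(
  series=[0,0,0,0,0,0,0,0],
)

```text
clock: 38.55
eef_pos: [0.646, 0.0362, 0.2354]
tcp_rot: [-3.141, 0.0, 1.573]
contact_force: [-0.4, 0.1, 0.5]
gripper_width: 1.0
finger_force: 0.0
```

```bash
python3 s.py; python3 cells.py; python3 - <<'E'
from h import *
for n in ('top','side'):
    im,d=snap(n)
    for r in robot.trace(n,'cell0')[:4]:
        p=cloud(n,d,np.array(r['region'],bool)); 
        if len(p)>10: print(n,round(r['conf'],2),rect(p[p[:,2]>.015]),p[:,2].max().round(3))
E
```

```text
[0.646  0.0362 0.2354] [-3.141  0.     1.573] 0.9998649342546014
[0.646  0.0362 0.2354] [-3.141  0.     1.573] 38.55
0.97 [260, 296, 34, 44] (array([646.1, -87.2]), array([31.9, 56.4]), -89.6) zmax 0.112 copper [ 0.645 -0.106  0.095]
0.87 [69, 138, 68, 39] (array([455.7,  60.9]), array([33.8, 63.4]), -10.2) zmax 0.039 copper [0.475 0.061 0.034]
0.64 [259, 228, 37, 70] (array([646.7, -25.3]), array([32.6, 60.2]), -88.4) zmax 0.132 copper [ 0.645 -0.049  0.114]
top 0.69 (array([644.3, -25.6]), array([34.3, 63.3]), -89.9) 0.136
top 0.54 (array([643.9, -87.1]), array([33.3, 59. ]), 88.9) 0.118
side 0.73 (array([451.4,  58.3]), array([30.7, 59.4]), -11.8) 0.041
side 0.58 (array([642.5, -29.6]), array([32.4, 60.9]), 87.9) 0.132
side 0.52 (array([642.9, -87.8]), array([31.3, 63.4]), -88.3) 0.112
```

Emit:
arm_command(
  series=[0,-4,-1,0,0,-6.4,-4,0,0,-6.4,-8,0,0,-6.4,-11.7,0,0,-6.4,-11.7,0],
)

```text
clock: 39.35
eef_pos: [0.643, -0.0277, 0.1141]
tcp_rot: [-3.132, -0.001, 1.571]
contact_force: [-0.3, 0.7, 0.4]
gripper_width: 0.998
finger_force: 0.0
```

Emit:
arm_command(
  series=[0,0,0,0,0,0,-0.1,0,0,0,-0.1,0,0,0,-0.1,0,0,0,-0.1,0],
  gripper=0,
)

```text
clock: 39.85
eef_pos: [0.6462, -0.0277, 0.1191]
tcp_rot: [3.141, -0.0, 1.571]
contact_force: [-4.0, 0.1, 5.2]
gripper_width: 0.379
finger_force: 42.0
```

Emit:
arm_command(
  series=[0,0,1,0,0,0,4,0,0,1,8,0,-3,1.5,11,0.1,-7,2,11,0.25],
)

```text
clock: 40.35
eef_pos: [0.5793, -0.0081, 0.2325]
tcp_rot: [3.132, 0.003, 1.825]
contact_force: [1.2, 0.6, -1.9]
gripper_width: 0.384
finger_force: 41.5
```

Emit:
arm_command(
  series=[-3,0,0,0.15,-6,0,0,0.3,-9,0,0,0.45,-12,0,0,0.6,-13.7,0,0,0.75],
)

```text
clock: 40.85
eef_pos: [0.4372, -0.0084, 0.2286]
tcp_rot: [-3.141, 0.0, 2.577]
contact_force: [0.5, -0.2, -1.9]
gripper_width: 0.377
finger_force: 41.4
```

Emit:
arm_command(
  series=[0,-1,0,0.15,0,-3,0,0.3,0,-4,0,0.387,0,-4,0,0.387,0,-4,0,0.387],
)

```text
clock: 41.35
eef_pos: [0.4395, -0.048, 0.2283]
tcp_rot: [3.141, 0.001, 2.954]
contact_force: [0.2, 0.9, -2.0]
gripper_width: 0.376
finger_force: 41.5
```

```bash
python3 s.py; python3 - <<'E'
from h import *
n='wrist';ci=robot.camera_info(n); im,d=snap(n); P=cloud(n,d,None,ci)
q=P[(P[:,2]>.027)&(P[:,2]<.034)&(abs(P[:,0]-.45)<.1)&(P[:,1]>-.15)&(P[:,1]<.15)]
print(rect(q))
im,d=snap('side'); P=cloud('side',d); f=P[(abs(P[:,0]-.645)<.05)&(P[:,1]>-.19)&(P[:,1]<-.06)&(P[:,2]>.11)]
for z in np.arange(.115,.2,.01):
    s=f[abs(f[:,2]-z)<.005]
    if len(s): print(z.round(3),len(s),s.min(0).round(3),s.max(0).round(3))
E
```

```text
[ 0.4395 -0.048   0.2283] [3.141e+00 1.000e-03 2.954e+00] 0.37585088323580307
(array([448.7,   7.8]), array([129.2, 190.3]), 79.6)
0.115 19 [ 0.639 -0.175  0.11 ] [ 0.647 -0.062  0.12 ]
0.125 12 [ 0.639 -0.179  0.121] [ 0.644 -0.155  0.128]
0.135 17 [ 0.634 -0.187  0.13 ] [ 0.646 -0.151  0.14 ]
0.145 27 [ 0.631 -0.19   0.14 ] [ 0.654 -0.151  0.15 ]
0.155 30 [ 0.634 -0.167  0.15 ] [ 0.656 -0.153  0.159]
0.165 3 [ 0.637 -0.159  0.16 ] [ 0.65  -0.159  0.161]
```

Emit:
arm_command(
  series=[0,0.3,-5,0,0,0.3,-10,0,0,0.3,-15,0,0,0.3,-18,0,0,0.3,-18.7,0],
)

```text
clock: 41.95
eef_pos: [0.4372, -0.044, 0.0385]
tcp_rot: [-3.141, -0.006, 2.958]
contact_force: [-5.8, 1.5, 14.1]
gripper_width: 0.378
finger_force: 43.8
```

Emit:
arm_command(
  series=[0,0,-0.3,0,0,0,-0.7,0,0,0,-0.7,0],
)

```text
clock: 42.25
eef_pos: [0.4396, -0.0445, 0.0349]
tcp_rot: [3.142, 0.0, 2.958]
contact_force: [-1.5, -0.0, 3.2]
gripper_width: 0.375
finger_force: 45.0
```

Emit:
arm_command(
  series=[0,0,0,0,0,0,0,0,0,0,0,0,0,0,0,0],
  gripper=0.47,
)

```text
clock: 42.65
eef_pos: [0.4396, -0.045, 0.0342]
tcp_rot: [3.142, 0.001, 2.958]
contact_force: [-0.1, -0.2, 0.2]
gripper_width: 0.472
finger_force: 0.0
```

Emit:
arm_command(
  series=[0,0,2,0,0,0,6,0,0,0,11,0,0,0,16,0,0,0,20,0],
)

```text
clock: 43.15
eef_pos: [0.4393, -0.0451, 0.2369]
tcp_rot: [3.141, 0.002, 2.958]
contact_force: [1.4, 0.4, -0.4]
gripper_width: 0.465
finger_force: 0.0
```

Emit:
arm_command(
  series=[4,2,0,-0.15,8,2,0,-0.3,12,2,0,-0.45,16,2,0,-0.6,19,2,0,-0.75],
  gripper=1,
)

```text
clock: 43.65
eef_pos: [0.6312, -0.0248, 0.2336]
tcp_rot: [3.142, 0.0, 2.202]
contact_force: [-0.5, -0.5, 0.3]
gripper_width: 1.001
finger_force: 0.0
```

Emit:
arm_command(
  series=[1.7,0,0,-0.15,1.7,0,0,-0.3,1.7,0,0,-0.45,1.7,0,0,-0.6,1.7,0,0,-0.636],
)

```text
clock: 44.15
eef_pos: [0.6461, -0.0248, 0.2335]
tcp_rot: [-3.141, 0.0, 1.566]
contact_force: [-0.5, -0.1, -0.2]
gripper_width: 0.997
finger_force: 0.0
```

```bash
python3 s.py; python3 cells.py
```

```text
[ 0.6461 -0.0248  0.2335] [-3.141  0.     1.566] 0.9974975193372524
[ 0.6461 -0.0248  0.2335] [-3.141  0.     1.566] 44.15
0.94 [60, 180, 68, 34] (array([437.1, -42.9]), array([31.8, 62.9]), -12.3) zmax 0.039 copper [ 0.456 -0.043  0.033]
0.75 [258, 221, 38, 68] (array([645.1, -83.5]), array([32.8, 59.4]), 88.6) zmax 0.113 copper [ 0.645 -0.108  0.094]
0.58 [376, 3, 33, 147] (array([769. ,  79.9]), array([ 26.1, 146.1]), 86.9) zmax 0.028 copper [0.765 0.056 0.021]
0.55 [56, 80, 73, 42] (array([455. ,  60.8]), array([33.8, 63.1]), -10.8) zmax 0.039 copper [0.475 0.058 0.035]
```

Emit:
arm_command(
  series=[0,-3,-1,0,0,-6.2,-4,0,0,-6.2,-8,0,0,-6.2,-12,0,0,-6.2,-13.4,0],
)

```text
clock: 44.75
eef_pos: [0.6438, -0.0867, 0.0959]
tcp_rot: [-3.135, -0.001, 1.573]
contact_force: [0.3, -0.4, 0.5]
gripper_width: 0.998
finger_force: 0.0
```

Emit:
arm_command(
  series=[0,0,0,0,0,0,-0.1,0,0,0,-0.1,0,0,0,-0.1,0,0,0,-0.1,0],
  gripper=0,
)

```text
clock: 45.25
eef_pos: [0.6464, -0.0869, 0.1004]
tcp_rot: [3.141, -0.0, 1.572]
contact_force: [-3.0, 1.0, 5.6]
gripper_width: 0.377
finger_force: 42.0
```

Emit:
arm_command(
  series=[0,0.2,1,0,0,1,4,0,0,2,8,0,0,4,13,0,-4,6,13.5,0.15],
)

```text
clock: 45.75
eef_pos: [0.6129, -0.0269, 0.2404]
tcp_rot: [3.127, 0.004, 1.723]
contact_force: [0.7, 0.7, -1.5]
gripper_width: 0.38
finger_force: 41.5
```

Emit:
arm_command(
  series=[-4,0.5,0,0.15,-8,1,0,0.3,-12,2,0,0.45,-15.7,3,0,0.6,-15.7,3.4,0,0.75],
)

```text
clock: 46.25
eef_pos: [0.4445, 0.0076, 0.2347]
tcp_rot: [-3.14, -0.002, 2.479]
contact_force: [1.1, 0.7, -1.3]
gripper_width: 0.381
finger_force: 41.5
```

Emit:
arm_command(
  series=[0,0,0,0.15,0,0,0,0.3,0,0,0,0.45,0,0,0,0.487,0,0,0,0.487],
)

```text
clock: 46.75
eef_pos: [0.4496, 0.0068, 0.2347]
tcp_rot: [3.141, 0.001, 2.959]
contact_force: [-0.5, -0.2, -1.0]
gripper_width: 0.38
finger_force: 41.5
```

```bash
python3 s.py; python3 - <<'E'
from h import *
n='wrist';ci=robot.camera_info(n); im,d=snap(n,'w9'); P=cloud(n,d,None,ci)
q=P[(P[:,2]>.027)&(P[:,2]<.034)&(abs(P[:,0]-.45)<.1)&(P[:,1]>-.15)&(P[:,1]<.15)]
print(rect(q))
for r in robot.trace('wrist','cell0')[:4]:
    p=cloud(n,d,np.array(r['region'],bool),ci); print(r['conf'],rect(p),p[:,2].max())
E
```

```text
[0.4496 0.0068 0.2347] [3.141e+00 1.000e-03 2.959e+00] 0.3803088962205284
(array([448.6,   8. ]), array([129., 191.]), 79.6)
0.93 (array([535.3, -11.4]), array([ 91.1, 246.6]), -11.3) 0.24775829354336715
0.66 (array([459.2,  63.3]), array([39.7, 68.7]), -11.1) 0.03933274941443471
0.61 (array([434.4, -46.1]), array([38., 60.]), -10.1) 0.039372173383226294
```

Emit:
arm_command(
  series=[-0.1,0.2,-5,0,-0.1,0.2,-10,0,-0.1,0.2,-15,0,-0.1,0.2,-18.5,0,-0.1,0.2,-19.3,0],
)

```text
clock: 47.35
eef_pos: [0.4462, 0.0091, 0.0384]
tcp_rot: [-3.14, -0.006, 2.958]
contact_force: [-6.2, 0.8, 14.8]
gripper_width: 0.38
finger_force: 43.9
```

Emit:
arm_command(
  series=[0,0,-0.3,0,0,0,-0.7,0,0,0,-0.7,0],
)

```text
clock: 47.65
eef_pos: [0.4488, 0.009, 0.0351]
tcp_rot: [-3.142, 0.001, 2.958]
contact_force: [-0.8, -0.2, 1.2]
gripper_width: 0.382
finger_force: 44.9
```

Emit:
arm_command(
  series=[0,0,0,0,0,0,0,0,0,0,0,0,0,0,0,0],
  gripper=0.45,
)

```text
clock: 48.05
eef_pos: [0.4486, 0.009, 0.0342]
tcp_rot: [3.141, 0.001, 2.959]
contact_force: [-0.0, 0.1, 0.3]
gripper_width: 0.451
finger_force: 0.0
```

Emit:
arm_command(
  series=[0,0,2,0,0,0,6,0,0,0,11,0,0,0,16,0,0,0,20,0],
)

```text
clock: 48.55
eef_pos: [0.4483, 0.0089, 0.2369]
tcp_rot: [3.141, 0.002, 2.959]
contact_force: [0.7, -0.1, -0.7]
gripper_width: 0.455
finger_force: 0.0
```

Emit:
arm_command(
  series=[3,4,1,0,5,8,1,0,7,13,1,0,9,18,1,0,10,23,1,0],
)

```text
clock: 49.05
eef_pos: [0.5475, 0.2318, 0.2439]
tcp_rot: [-3.141, 0.001, 2.957]
contact_force: [0.1, 0.6, 0.5]
gripper_width: 0.452
finger_force: 0.0
```

```bash
python3 s.py; python3 - <<'E'
from h import *
for n in ('top','side'):
    im,d=snap(n); P=cloud(n,d)
    if n=='side': a=cv2.resize(im[130:350,220:420],None,fx=3,fy=2.7,interpolation=cv2.INTER_CUBIC); cv2.imwrite('pics/final.png',a[:600])
    for r in robot.trace(n,'cell0')[:5]:
        p=cloud(n,d,np.array(r['region'],bool)); 
        if len(p)>10: print(n,round(r['conf'],2),rect(p[p[:,2]>.015]),p[:,2].max().round(3))
    b=P[(abs(P[:,0]-.645)<.05)&(P[:,1]>-.25)&(P[:,1]<-.18)&(P[:,2]>.14)]; print('bar',np.percentile(b,[5,50,95],axis=0).round(3))
E
```

```text
[0.5475 0.2318 0.2439] [-3.141e+00  1.000e-03  2.957e+00] 0.45223412851782463
top 0.7 (array([445. ,   9.2]), array([31.1, 59. ]), -10.9) 0.043
top 0.49 (array([454.1,  61.3]), array([33.4, 62.1]), -11.1) 0.044
bar [[ 0.622 -0.208  0.144]
 [ 0.643 -0.2    0.164]
 [ 0.665 -0.184  0.168]]
side 0.82 (array([433.2, -47.9]), array([34.2, 60.2]), -11.9) 0.04
side 0.56 (array([443. ,   5.8]), array([32.3, 61.8]), -10.6) 0.04
side 0.47 (array([452.2,  58.1]), array([33.7, 61.4]), -15.0) 0.04
bar [[ 0.622 -0.212  0.154]
 [ 0.642 -0.208  0.16 ]
 [ 0.666 -0.201  0.164]]
```

View pics/final.png

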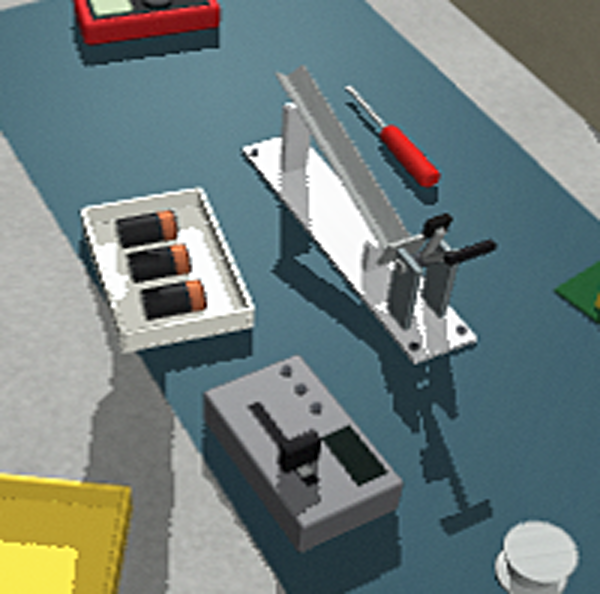

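The final view shows the three cells flat in the white tray, the foot up, the switch home and the bystanders where they were. I hand it in.

```bash
python3 -c "
from cell import robot
print(robot.job_done())"
```

```text
the job is handed in; nothing more can be done
None
```

The job is done and handed in at about 49 s, though no verdict came back: all three cells were seated in the trough, the foot lowered, and the switch held about two seconds and sprung home; the foot is now up and the cells lie flat in the white tray.

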